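Put the drip coffee maker back together on its coaster

TASK

The parts of the one-cup drip coffee maker have been washed and have dried on the cabinet; put it back together on the square ceramic coaster, from the bottom up and one part after another: stand the cup in the middle of the coaster, set the steel filter on the cup, lower the stemmed press into the filter until it lies flat on the filter's floor, and cap the filter with the domed lid so that it sits level on the rim. Set each part down in its place rather than letting it drop, and leave the potted plant and the shoe things in the black tray where they are.

Things in the scene. Friction and masses are not known exactly. Their poses are not given: they have to be found in the camera images.
- coaster: Square glazed ceramic coaster, blue, 100 x 100 x 8 mm thick, lying flat on the cabinet top on a non-slip backing (it does not slide). Origin at the centre of its underside, z up; its top is 8 mm above the origin.
- cup: White ceramic tumbler without a handle, standing upright, 72 mm high, round; outer diameter 56 mm at the foot, 61 mm at 30 mm height, 68 mm at the rim; wall 4 mm, so the mouth is 60 mm wide inside. About 200 g. Origin at the centre of its underside, z up along its axis.
- filter: Steel filter, upright, open-topped chamber on a wide flange. Heights above origin (centre of underside, z up): boss 48 mm wide, 0-6 mm, drops into the cup's mouth; flange 94 mm wide, 6-8.5 mm, rests on the cup's rim; chamber to 52.5 mm, outside 63 mm wide at flange, 66 at rim; inside 61 at rim, 58 at the floor, 11 mm up. 110 g. Home: origin 66 mm above the cup's origin.
- press: Steel press, upright: flat perforated disc 52 mm wide, 3 mm thick, with a thin stem (7 mm) ending in a round knob 14 mm wide, 36.5 to 52.5 mm above the origin, to grip it by. Origin at the centre of the disc's underside, z up the stem. 50 g. Home on the filter's floor: origin 11 mm above the filter's origin, knob standing 11 mm out of the chamber.
- lid: Steel domed lid, right way up, 79 mm wide; black knob 16 mm wide, 25.5 to 41 mm above the origin (centre of its lower edge, z up). Its skirt, 75 mm wide inside, 8 mm deep, goes outside round the filter's rim; a ledge inside, 8 mm up, rests on the rim; the dome clears the press's knob. 60 g. Home: origin 44.5 mm above the filter's origin.
- plant: Small succulent in a terracotta pot, 72 mm in diameter and about 85 mm high with its leaves; not to be disturbed. Origin at the centre of its underside.
- shoe_horn: Red plastic shoe horn about 195 mm long and 42 mm wide, lying in the black tray at the left of the work; not to be disturbed. Origin about mid-length on its underside, x along its length.
- boot_pick: Steel boot pick, 140 mm long with a hooked tip, 10 mm thick, lying in the black tray (230 x 220 mm, 22 mm high); not to be disturbed. Origin about mid-length on its underside, x along its length.
- heel_cup: Blue heel cup, about 80 x 62 mm and 20 mm high, lying in the black tray; not to be disturbed. Origin on its underside.
Mind the look-alikes: they are no part of the job. What is shaped like the cup but blue is not meant.

How it is judged:
By the outcome, as a careful person would: the job done as asked, in the order asked, and still so for the second after the job is handed in, with the robot touching nothing.
It also fails if it takes over 128 s, if anything falls off the work surface, if the arm or the gripper's body presses on something with over 40 N, if the wrist force passes 120 N, or if a joint passes its speed limit or range.

ROBOT

A 6-joint arm with a two-finger parallel gripper is mounted at the origin on the work surface. World frame = base frame: x ahead of the robot, y to its left, z up, the work surface at z = 0. Lengths are in mm, angles in rad, forces in N, time in s.
With the tool pointing down it reaches from about 325 to 900 mm from the base axis. Payload 6.1 kg.
Tool frame: the origin (TCP) lies midway between the tips of the shut fingers; the grasp point (between the pads) lies 19 mm behind it; z points along the fingers, y is the line along which they close (so a half turn about z gives the same grasp; the last joint's range is limited). The gripper opens to 85 mm and grips with 20 to 120 N. Pads are 22 mm wide; open, the fingers measure 114 mm over their backs; the gripper's body (76 mm by 85 mm) begins 54 mm behind the grasp point. The pads swing forward as they close: fully open they stand 13 mm farther back than shut.
Start: joints at [1.079, 0.22, 1.526, -0, 1.395, -0.126], TCP at [223.558, 583.642, 231.3] pointing down, gripper open.
Joint ranges: [-2.98, 2.98], [-0.91, 2.08], [0.09, 2.57], [-1.24, 4.39], [0.2, 2.65], [-2.68, 2.68]. Speed limits (rad/s): [2.57, 2.57, 3.01, 3.14, 3.14, 3.14].

INTERFACE

Orientations are given as [roll, pitch, yaw] about the fixed x, y, z axes, in that order (R = Rz(yaw) Ry(pitch) Rx(roll)).
In Python, from station import r gives the robot as it stands. The module is installed in compiled form; this text tells all that it offers.
- The arm moves only by the shell command python3 -m crank 'ROWS' [FORCE]. ROWS is JSON, a list of rows, each a list of 7 numbers: the shift along the tool's x, y, z in cm, then the turn, a rotation vector about the tool's x, y, z in degrees, then the gripper's target within -1 to 1 (fully open at 1, half-way at 0, shut at -1). In form: [[x, y, z, wx, wy, wz, fingers], ...]. A call has 1 to 20 rows; each row is the pose to reach, as a shift and turn from the pose commanded when the call began, along the tool's axes at that moment; what a row does not reach only later rows make up. A row lasts 1/12 s, in which the tool goes at most 41.7 mm and 7.16 degrees, less where a joint would pass 70% of its speed; a pose out of reach is approached as far as the arm can. A call with a gripper value outside its range is refused whole. The fingers move at their own pace and stop on an object; FORCE is the grip in N (left out, the last holds). Time passes only in rows, so rows that repeat a pose let the fingers close. It gives the time, the measured TCP pose, the force, the opening and the grip force at its end, in the units of the state.
- r.get_obs(): the state, without advancing time (a new reading comes with each control period).
- r.capture(name): name is "side" or "top"; returns the picture (384x512x3 uint8, red, green, blue); there is no depth.
- r.get_calibration(name): a dict with "fx", "fy", "cx", "cy" (pixels), "R" (3x3) and "t" (3): a world point X has camera coordinates R X + t. Camera axes: x right, y down, z forward; pixel columns grow to the right and rows downward; lengths in mm; the calibration is good to about 2 mm. A picture is of the moment at which its call begins. get_calibration takes no time and is no camera call.
- r.sign_off(): hands the job in; it is judged then, once.
Trained networks look in the newest picture that a camera, given by its name, has taken for a name from the list of things; names that differ only in an ending like _2 or _b are one class to them, and where a whole thing is asked for, a point or a joint stands for the part that bears it (a point fixed in the world has none). Each returns a list of dicts, best first, with "conf" (0 to 1); they miss things now and then, are a little off and sometimes report something else, mostly with a low value. They report only what shows in the picture. A call takes as long as a camera call. They do not tell look-alikes from the thing itself.
- r.outline_of(camera, label): "region" (384x512 bool, what is visible of it).
- r.place_of(camera, label): "centre" ([x, y, z] in mm, in the coordinates of the camera as it stood for that picture, good to about 4 mm: a listed point, or the origin of a listed thing).
The state is a dict: "clock": time; "q": joint angles; "joint_vel": joint speeds; "joint_torque": joint torques, N m; "position": TCP position; "ee_rot": TCP orientation; "contact_force": force on the tool from outside, world axes, zero at the start; "torque": the same for the moment, N m; "finger_gap": opening from 0.0 (shut) to 1.0 (fully open); "grip_force": force on a finger pad.
Only numpy, scipy, OpenCV 4.12 (cv2) and the standard library are available. Lean on these libraries where they do the work, as an engineer would, in place of code of your own. Each camera call takes 0.05 s, during which the arm holds its last target. There are 200 camera calls.

## Working session

There is one attempt and no reset: what is moved stays moved. The work goes in short steps, Python scripts to look and compute and a shell command to move; the robot and the scene stay as the last step left them, time stands still between calls to the robot, and variables do not carry over. Pictures are saved under pics/ and viewed, at most 17 in all, crops included, and the job is handed in when it is done.

```bash
mkdir -p pics
cat > h.py <<'E'
import numpy as np, cv2
from station import r
def world(cam,c):
    k=r.get_calibration(cam); return np.array(k["R"]).T@(np.array(c)-np.array(k["t"]))
def pix(cam,X):
    k=r.get_calibration(cam); c=np.array(k["R"])@np.array(X)+np.array(k["t"]); return np.array([k["fx"]*c[0]/c[2]+k["cx"],k["fy"]*c[1]/c[2]+k["cy"]])
def ray(cam,u,v,z):
    k=r.get_calibration(cam); R=np.array(k["R"]); o=-R.T@np.array(k["t"]); d=R.T@np.array([(u-k["cx"])/k["fx"],(v-k["cy"])/k["fy"],1]); return o+d*(z-o[2])/d[2]
def save(cam,name,crop=None,s=1):
    im=r.capture(cam)[:,:,::-1]
    if crop: x0,y0,x1,y1=crop; im=im[y0:y1,x0:x1]
    im=cv2.resize(im,None,fx=s,fy=s,interpolation=cv2.INTER_CUBIC); cv2.imwrite("pics/"+name+".png",im)
E
python3 - <<'E'
from h import *
np.set_printoptions(precision=1,suppress=True)
for cam in("top","side"):
    save(cam,cam+"0",s=1.5)
    for n in("coaster","cup","filter","press","lid","plant"):
        for d in r.place_of(cam,n)[:3]:
            w=world(cam,d["centre"]); print(cam,n,round(d["conf"],2),w,pix(cam,w))
print(r.get_obs())
E
```

```text
top coaster 0.59 [ 609.5 -269.2   -0.3] [383.  186.3]
top cup 0.83 [703.5 235.4   0.3] [213.4 151.2]
top cup 0.59 [635.3 136.1   2.3] [245.7 174.4]
top filter 0.66 [617.  -62.2   1.9] [312.5 182.1]
top press 0.81 [ 480.  -301.5   -1. ] [394.  230.8]
top lid 0.89 [455.4 123.3   1.6] [248.3 235.3]
side coaster 0.69 [ 606.1 -268.7   -6.8] [253.1 134.8]
side coaster 0.43 [ 476.3 -306.4   -0.4] [294.  130.1]
side cup 0.85 [633.2 137.4   0.3] [221.1 222. ]
side filter 0.81 [620.8 -62.   -1.5] [238.6 172.9]
side press 0.49 [ 476.7 -307.6   -2.9] [293.8 130.5]
side lid 0.58 [461.  120.6  -1.1] [290.8 224.6]
side plant 0.96 [446.8 -59.   -3.6] [299.6 179.7]
{'clock': 0.7, 'q': array([ 1.1,  0.2,  1.5, -0. ,  1.4, -0.1]), 'joint_vel': array([-0., -0.,  0., -0.,  0., -0.]), 'joint_torque': array([ -0. , -49.7, -39. ,  -0. ,   0. ,  -0. ]), 'position': array([223.6, 583.6, 231.3]), 'ee_rot': array([3.1, 0. , 2.8]), 'contact_force': array([0.1, 0.4, 0.2]), 'torque': array([ 0., -0.,  0.]), 'grip_force': 0.0, 'finger_gap': 0.9971046101726864}
```

View pics/top0.png

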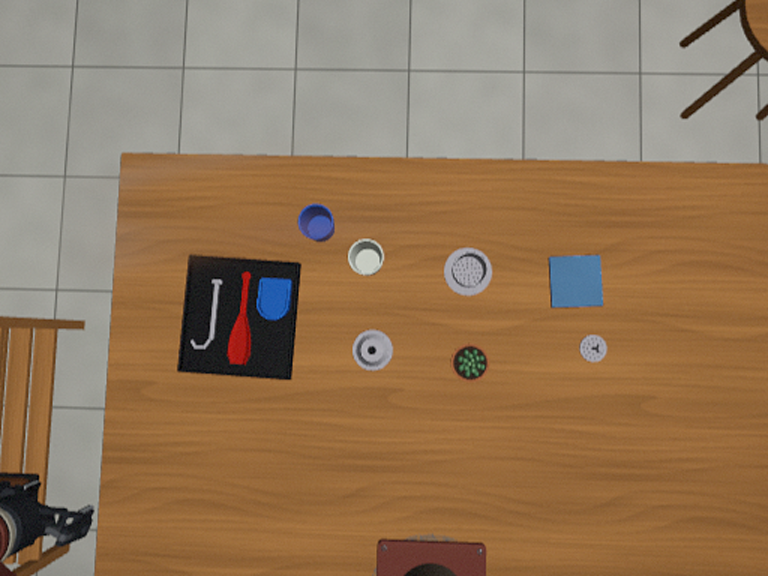

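View pics/side0.png

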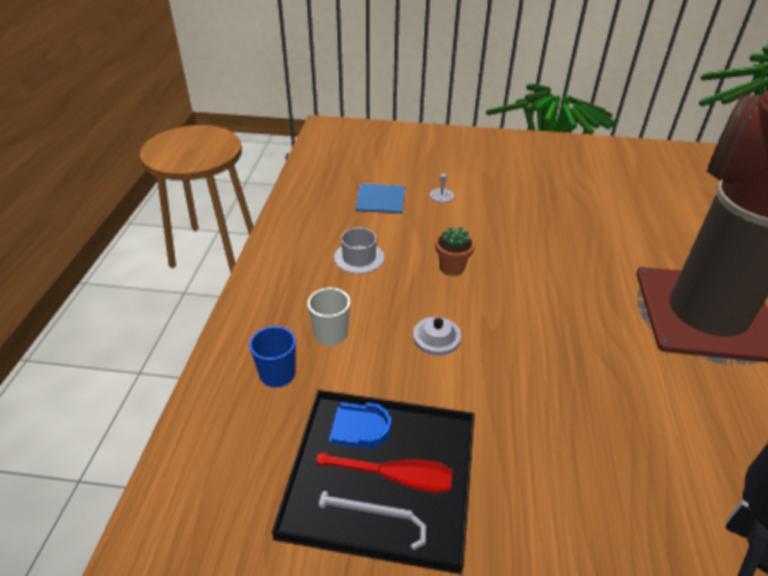

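The top view shows two cup-shaped things: a blue tumbler at about (211,148) px and a white one at about (244,172) px. The white one fits "white ceramic tumbler". The side view shows the same pair, blue at (183,237) and white at (220,210). I'll confirm with a crop and refine all positions from the outlines.

```bash
cat >> h.py <<'E'
from scipy.optimize import least_squares
MODEL={"cup":[(56,0),(61,30),(68,72)],"filter":[(94,6),(94,8.5),(66,52.5)],"press":[(52,0),(52,3),(14,40),(14,50)],"lid":[(79,0),(79,8),(16,26),(16,41)],"coaster":None}
def sil(cam,n,x,y,z,yaw=0):
    a=np.linspace(0,2*np.pi,60)
    if n=="coaster":
        c,s=np.cos(yaw),np.sin(yaw); P=[(x+c*i-s*j,y+s*i+c*j,z+h) for i in(-50,50) for j in(-50,50) for h in(0,8)]
    else: P=[(x+d/2*np.cos(t),y+d/2*np.sin(t),z+h) for d,h in MODEL[n] for t in a]
    P=np.array([pix(cam,p) for p in P],np.float32)
    return cv2.convexHull(P)
def cen(h):
    m=cv2.moments(h); return np.array([m["m10"],m["m01"]])/m["m00"]
def maskcen(m):
    cs,_=cv2.findContours(m.astype(np.uint8),cv2.RETR_EXTERNAL,cv2.CHAIN_APPROX_NONE)
    h=cv2.convexHull(max(cs,key=cv2.contourArea)); return cen(h),cv2.contourArea(h)
def fit(n,x0,z=0,cams=("top","side"),near=25):
    out={}
    for cam in cams:
        for d in r.outline_of(cam,n):
            c,A=maskcen(d["region"])
            if np.linalg.norm(c-cen(sil(cam,n,*x0,z)))<near and d["conf"]>.3:
                s=least_squares(lambda p:cen(sil(cam,n,*p,z))-c,x0,diff_step=1e-3).x
                out[cam]=(s.round(1),round(d["conf"],2),round(A/cv2.contourArea(sil(cam,n,*s,z)),2)); break
    return out
E
python3 - <<'E'
from h import *
save("side","cups",(150,170,270,270),5)
r.capture("top")
for n,x in dict(cup=(634,137),filter=(619,-62),press=(478,-304),lid=(458,122),coaster=(608,-269)).items(): print(n,fit(n,x,near=12))
cs=r.outline_of("top","coaster")
for d in cs[:1]: print(cv2.minAreaRect(np.argwhere(d["region"])[:,::-1].astype(np.float32)))
o=r.get_obs(); print(o["ee_rot"].round(4).tolist(),o["position"].round(1).tolist(),o["clock"])
E
```

```text
cup {'side': (array([635.2, 137.9]), 0.84, 0.96)}
filter {'side': (array([618.9, -58.9]), 0.69, 0.98)}Traceback (most recent call last):
  File "<stdin>", line 4, in <module>
  File "h.py", line 33, in fit
    s=least_squares(lambda p:cen(sil(cam,n,*p,z))-c,x0,diff_step=1e-3).x
      ~~~~~~~~~~~~~^^^^^^^^^^^^^^^^^^^^^^^^^^^^^^^^^^^^^^^^^^^^^^^^^^^
    return func(*args, **kwargs)
    result = trf(vector_fun.fun, vector_fun.jac, x0, f0, J0, lb, ub, ftol, xtol,
                 gtol, max_nfev, x_scale, loss_function, tr_solver,
                 tr_options.copy(), verbose, callback=callback_wrapped)
    return trf_no_bounds(
        fun, jac, x0, f0, J0, ftol, xtol, gtol, max_nfev, x_scale,
        loss_function, tr_solver, tr_options, verbose, callback=callback)
    J = jac(x)
    self._update_jac()
    ~~~~~~~~~~~~~~~~^^
    self.J = self.jac_wrapped(xp_copy(self.x), f0=self.f)
             ~~~~~~~~~~~~~~~~^^^^^^^^^^^^^^^^^^^^^^^^^^^^
    J, dct = approx_derivative(
             ~~~~~~~~~~~~~~~~~^
        self.fun,
        ^^^^^^^^^
    ...<2 lines>...
        **self.finite_diff_optio
[... 520 characters left out ...]
^^^^^^^^^^^^^^^^^^^^^^^^^^^
    return np.atleast_1d(self.fun(x))
                         ~~~~~~~~^^^
    return self.f(x, *self.args, **self.kwargs)
           ~~~~~~^^^^^^^^^^^^^^^^^^^^^^^^^^^^^^
  File "h.py", line 33, in <lambda>
    s=least_squares(lambda p:cen(sil(cam,n,*p,z))-c,x0,diff_step=1e-3).x
                                 ~~~^^^^^^^^^^^^
  File "h.py", line 20, in sil
    P=np.array([pix(cam,p) for p in P],np.float32)
                ~~~^^^^^^^
  File "h.py", line 6, in pix
    k=r.get_calibration(cam); c=np.array(k["R"])@np.array(X)+np.array(k["t"]); return np.array([k["fx"]*c[0]/c[2]+k["cx"],k["fy"]*c[1]/c[2]+k["cy"]])
ValueError: time passes only in moves, steps and waits
```

View pics/cups.png

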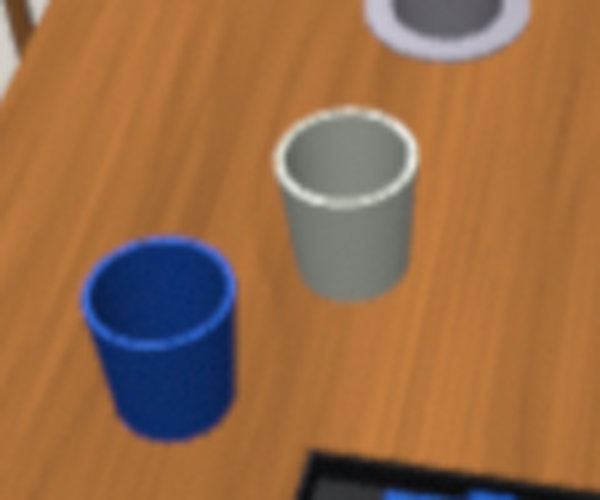

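The crop shows the white tumbler at about (350,200), which is px (220,210), and the blue look-alike at (160,340), which is px (182,238). The white one is the cup. The script stopped because it asked for the calibration too many times, so I'll cache it.

```bash
python3 - <<'E'
s=open('h.py').read()
s=s.replace('from station import r\n','from station import r\n_K={}\ndef cal(c):\n    if c not in _K: _K[c]={a:np.array(b) for a,b in r.get_calibration(c).items()}\n    return _K[c]\n',1)
a,b=s.split('def world',1); s=a+'def world'+b.replace('r.get_calibration(','cal(')
open('h.py','w').write(s)
E
python3 - <<'E'
from h import *
r.capture("top"); r.capture("side")
for n,x in dict(cup=(634,137),filter=(619,-62),press=(478,-304),lid=(458,122),coaster=(608,-269)).items(): print(n,fit(n,x,near=12))
for d in r.outline_of("top","coaster")[:1]: print(cv2.minAreaRect(np.argwhere(d["region"])[:,::-1].astype(np.float32)))
o=r.get_obs(); print(o["ee_rot"].round(4).tolist(),o["position"].round(1).tolist(),o["clock"])
E
```

```text
cup {'top': (array([637.4, 139.4]), 0.79, 0.96), 'side': (array([635.3, 139.2]), 0.64, 0.9)}
filter {'top': (array([622.1, -57.7]), 0.89, 0.93), 'side': (array([618.3, -57.4]), 0.74, 0.94)}
press {'top': (array([ 478.4, -302.6]), 0.54, 0.9), 'side': (array([ 473.9, -300.5]), 0.44, 0.75)}
lid {'top': (array([464.7, 123.3]), 0.71, 0.86), 'side': (array([460.4, 123.2]), 0.94, 0.96)}
coaster {'top': (array([ 607.6, -269.1]), 0.61, 0.98), 'side': (array([ 604.4, -268. ]), 0.8, 0.91)}
((383.53839111328125, 186.53561401367188), (34.19877624511719, 36.19740295410156), 87.87889862060547)
[3.1416, 0.0, 2.7758] [223.6, 583.6, 231.3] 1.7
```

```bash
python3 -m crank '[[-54.5,-26.9,0,0,0,69.05,1],[-54.5,-26.9,0,0,0,69.05,1],[-54.5,-26.9,0,0,0,69.05,1],[-54.5,-26.9,0,0,0,69.05,1],[-54.5,-26.9,0,0,0,69.05,1],[-54.5,-26.9,0,0,0,69.05,1],[-54.5,-26.9,0,0,0,69.05,1],[-54.5,-26.9,0,0,0,69.05,1],[-54.5,-26.9,0,0,0,69.05,1],[-54.5,-26.9,0,0,0,69.05,1],[-54.5,-26.9,0,0,0,69.05,1],[-54.5,-26.9,0,0,0,69.05,1],[-54.5,-26.9,0,0,0,69.05,1],[-54.5,-26.9,0,0,0,69.05,1],[-54.5,-26.9,0,0,0,69.05,1],[-54.5,-26.9,0,0,0,69.05,1],[-54.5,-26.9,0,0,0,69.05,1],[-54.5,-26.9,0,0,0,69.05,1],[-54.5,-26.9,0,0,0,69.05,1],[-54.5,-26.9,0,0,0,69.05,1]]' 40
```

```text
clock: 3.37
position: [635.6, 138.8, 231.5]
ee_rot: [3.142, -0.0, 1.572]
contact_force: [-0.4, 0.6, -0.1]
finger_gap: 1.001
grip_force: 0.0
```

```bash
python3 -m crank '[[0,0,4,0,0,0,1],[0,0,8,0,0,0,1],[0,0,11,0,0,0,1],[0,0,12.5,0,0,0,1],[0,0,13.5,0,0,0,1],[0,0,14.2,0,0,0,1],[0,0,14.2,0,0,0,1]]'
python3 -c "
from h import *
save('side','pre1',(150,100,310,260),4)"
```

```text
clock: 3.95
position: [635.7, 138.1, 88.6]
ee_rot: [-3.141, 0.0, 1.572]
contact_force: [-0.1, -0.0, 0.5]
finger_gap: 1.001
grip_force: 0.0
```

View pics/pre1.png

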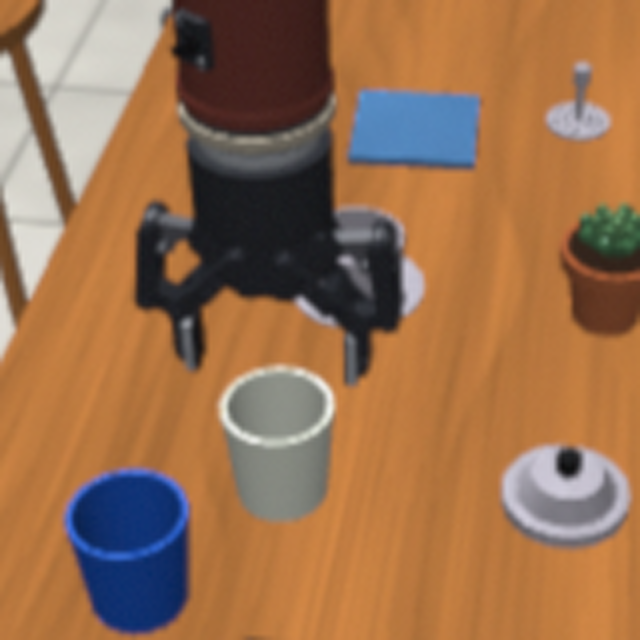

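The crop shows the open fingers centred over the white cup: tips at (192,365) and (355,380), rim centre at (277,405). I'll descend and grip.

```bash
python3 -m crank '[[0,0,2,0,0,0,1],[0,0,4,0,0,0,1],[0,0,5.5,0,0,0,1],[0,0,6.5,0,0,0,1],[0,0,7.2,0,0,0,1],[0,0,7.2,0,0,0,1],[0,0,7.2,0,0,0,-1],[0,0,7.2,0,0,0,-1],[0,0,7.2,0,0,0,-1],[0,0,7.2,0,0,0,-1],[0,0,7.2,0,0,0,-1],[0,0,7.2,0,0,0,-1],[0,0,7.2,0,0,0,-1],[0,0,7.2,0,0,0,-1]]' 40
```

```text
clock: 5.17
position: [637.2, 137.6, 18.8]
ee_rot: [3.14, -0.0, 1.571]
contact_force: [-2.6, -0.9, 5.9]
finger_gap: 0.765
grip_force: 43.8
```

```bash
python3 -m crank '[[0,0,-0.3,0,0,0,-1],[0,0,-1,0,0,0,-1],[0,0,-3,0,0,0,-1],[0,0,-6,0,0,0,-1],[0,0,-9,0,0,0,-1],[0,0,-12,0,0,0,-1],[0,0,-12,0,0,0,-1],[0,0,-12,0,0,0,-1]]'
python3 - <<'E'
from h import *
r.capture("top");r.capture("side")
o=r.get_obs();print(o["position"].round(1),o["contact_force"].round(1))
for z in(121,): print(fit("cup",(637,138),z=z,near=20)); print([ (d["conf"],world("side",d["centre"]).round(1)) for d in r.place_of("side","cup")[:3]])
E
```

```text
clock: 5.83
position: [638.2, 137.7, 140.5]
ee_rot: [3.136, -0.0, 1.571]
contact_force: [-0.4, -0.2, -2.3]
finger_gap: 0.768
grip_force: 44.6
[635.4 137.4 136.2] [-0.2  0.1 -2.9]
{'side': (array([633.9, 149.6]), 0.88, 0.74)}
[(0.81, array([635.2, 135.7, 118. ])), (0.57, array([697.4, 234. ,  -1.9]))]
```

```bash
python3 -m crank '[[-2,-0.2,0,0,0,0,-1],[-5,-0.4,0,0,0,0,-1],[-8.5,-0.6,0,0,0,0,-1],[-12,-0.9,0,0,0,0,-1],[-15.5,-1.1,0,0,0,0,-1],[-19,-1.4,0,0,0,0,-1],[-22.5,-1.7,0,0,0,0,-1],[-26,-1.9,0,0,0,0,-1],[-29.5,-2.2,0,0,0,0,-1],[-33,-2.4,0,0,0,0,-1],[-36,-2.7,0,0,0,0,-1],[-38.5,-2.9,0,0,0,0,-1],[-40,-3,0,0,0,0,-1],[-40.7,-3,0,0,0,0,-1],[-40.7,-3,0,0,0,0,-1],[-40.7,-3,2,0,0,0,-1],[-40.7,-3,5,0,0,0,-1],[-40.7,-3,7.5,0,0,0,-1],[-40.7,-3,9,0,0,0,-1],[-40.7,-3,9,0,0,0,-1]]'
python3 - <<'E'
from h import *
save("side","cupov",(190,60,320,190),4.5); r.capture("top")
print(pix("side",(605.5,-269,8)))
E
```

```text
clock: 7.75
position: [603.4, -265.9, 42.3]
ee_rot: [-3.134, -0.005, 1.572]
contact_force: [-1.1, 0.5, -2.4]
finger_gap: 0.766
grip_force: 44.7
[253.38782529 130.88624749]
```

View pics/cupov.png

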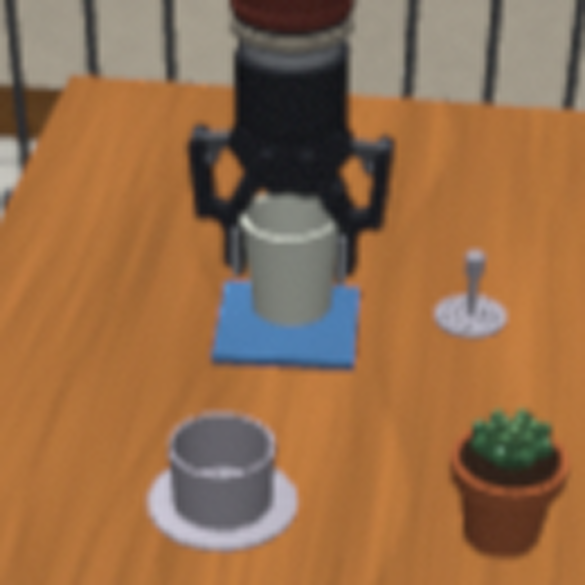

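The cup hangs upright about 20 mm over the coaster: base centre at crop (291,310), coaster centre at (285,320). I'll measure that offset.

Run:
```python
from h import *
for d in r.outline_of("side","cup")[:3]:
    ys,xs=np.where(d["region"]); print(d["conf"],xs.min(),xs.max(),ys.min(),ys.max(),"bottom row xs",[ (y,xs[ys==y].min(),xs[ys==y].max()) for y in (ys.max()-8,ys.max()-5,ys.max()-2)])
for z in (26,31):
  h=sil("side","cup",605.5,-269,z)[:,0]; print(z,h.min(0),h.max(0))
  b=np.array([pix("side",(605.5+28*np.cos(t),-269+28*np.sin(t),z)) for t in np.linspace(0,6.28,50)]); print("foot",b.min(0),b.max(0))
for d in r.outline_of("side","coaster")[:1]:
    ys,xs=np.where(d["region"]); print(xs.min(),xs.max(),ys.min(),ys.max())
h=sil("side","coaster",605.5,-269,0)[:,0]; print(h.min(0),h.max(0))
P=[r.get_obs()["position"]]
for i in range(3): r.capture("top"); P.append(r.get_obs()["position"])
print(np.round(P,1))
```

```text
0.97 244 264 104 131 bottom row xs [(np.int64(123), np.int64(246), np.int64(264)), (np.int64(126), np.int64(246), np.int64(263)), (np.int64(129), np.int64(247), np.int64(261))]
0.6 166 196 218 258 bottom row xs [(np.int64(250), np.int64(172), np.int64(196)), (np.int64(253), np.int64(174), np.int64(195)), (np.int64(256), np.int64(176), np.int64(191))]
26 [242.65804 100.54114] [264.7913  130.94748]
foot [244.67493672 121.41236706] [262.21848652 130.94110389]
31 [242.64769  99.10286] [264.8415  129.59276]
foot [244.67030052 120.07689172] [262.26009778 129.58636744]
238 268 123 142
[235.52394 121.44611] [270.36258 143.08092]
[[ 607.8 -269.7   49.5]
 [ 607.9 -270.    49.8]
 [ 607.8 -270.1   49.7]
 [ 607.6 -270.1   49.5]]
```

```bash
python3 -m crank '[[0,0.1,0.6,0,0,0,-1],[0,0.1,1.2,0,0,0,-1],[0,0.1,1.6,0,0,0,-1],[0,0.1,1.8,0,0,0,-1],[0,0.1,1.95,0,0,0,-1],[0,0.1,2.05,0,0,0,-1],[0,0.1,2.1,0,0,0,-1],[0,0.1,2.1,0,0,0,-1],[0,0.1,2.1,0,0,0,-1]]'; python3 -c "
from h import *
for i in range(3): r.capture('top');o=r.get_obs();print(o['position'].round(1),o['contact_force'].round(1))"
```

```text
clock: 8.85
position: [607.2, -269.7, 26.9]
ee_rot: [-3.142, 0.0, 1.571]
contact_force: [-4.1, 1.4, 4.2]
finger_gap: 0.768
grip_force: 44.6
[ 607.2 -269.7   26.9] [-4.2  1.4  5.3]
[ 607.2 -269.7   26.9] [-4.4  1.5  5. ]
[ 607.2 -269.7   26.9] [-5.3  1.3  5.6]
```

```bash
python3 -m crank '[[0,0,0,0,0,0,0.6],[0,0,0,0,0,0,0.75],[0,0,0,0,0,0,0.9],[0,0,0,0,0,0,1],[0,0,0,0,0,0,1],[0,0,0,0,0,0,1],[0,0,0,0,0,0,1],[0,0,-1,0,0,0,1],[0,0,-3,0,0,0,1],[0,0,-6,0,0,0,1],[0,0,-9,0,0,0,1],[0,0,-12,0,0,0,1],[0,0,-12,0,0,0,1],[3.5,0,-12,0,0,0,1],[7,0.2,-12,0,0,0,1],[10.5,0.5,-12,0,0,0,1],[14,0.8,-12,0,0,0,1],[17.5,1,-12,0,0,0,1],[20.5,1.2,-12,0,0,0,1],[20.5,1.2,-12,0,0,0,1]]'
python3 - <<'E'
from h import *
save("side","cupon",(190,60,320,190),4.5); r.capture("top")
print(fit("cup",(606,-269),z=8,near=12),fit("coaster",(606,-269),near=12),fit("filter",(620,-58),near=12))
print(r.get_obs()["position"].round(1))
E
```

```text
clock: 10.67
position: [619.4, -58.9, 147.1]
ee_rot: [3.141, -0.002, 1.575]
contact_force: [0.2, 0.3, -0.6]
finger_gap: 0.997
grip_force: 0.0
{'top': (array([ 608.3, -268.7]), 0.74, 0.92), 'side': (array([ 604.9, -252.9]), 0.59, 0.72)} {'top': (array([ 575.7, -279.3]), 0.88, 0.24), 'side': (array([ 606. , -266.8]), 0.87, 0.93)} {'side': (array([618.2, -58.1]), 0.72, 0.96)}
[619.2 -65.9 146.3]
```

View pics/cupon.png

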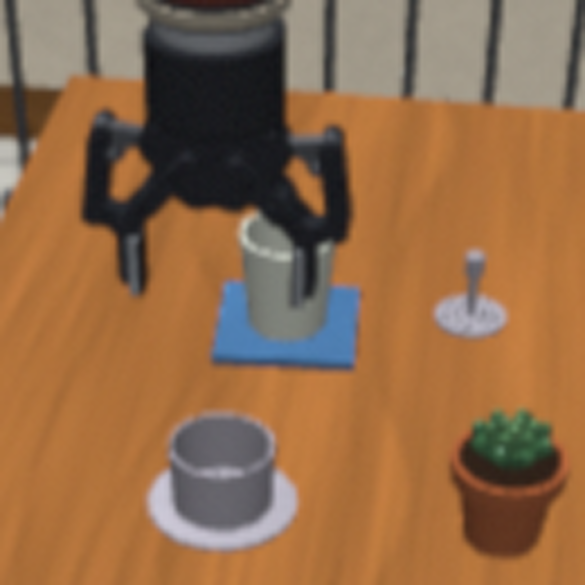

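The cup stands upright in the middle of the coaster (foot at crop (287,325)). The top outline gives (608,-269), against (608,-269) for the coaster. Next is the filter.

Run:
```python
from h import *
for i in range(4):
    r.capture("top"); print(fit("filter",(620,-58),near=15), r.get_obs()["position"].round(1)) if i%2 else 0
```

```text
{'top': (array([630.5, -19.4]), 0.61, 0.05), 'side': (array([618.2, -58.1]), 0.72, 0.96)} [619.2 -65.1 146.2]
{'top': (array([598.4, -63.2]), 0.41, 0.07), 'side': (array([618.2, -58.1]), 0.72, 0.96)} [619.2 -64.6 146.3]
```

```bash
python3 -m crank '[[0.6,0.1,2,0,0,0,1],[0.6,0.1,4,0,0,0,1],[0.6,0.1,6,0,0,0,1],[0.6,0.1,8,0,0,0,1],[0.6,0.1,10,0,0,0,1],[0.6,0.1,11.5,0,0,0,1],[0.6,0.1,12.5,0,0,0,1],[0.6,0.1,13.1,0,0,0,1],[0.6,0.1,13.1,0,0,0,1],[0.6,0.1,13.1,0,0,0,0.75],[0.6,0.1,13.1,0,0,0,0.6],[0.6,0.1,13.1,0,0,0,0.5],[0.6,0.1,13.1,0,0,0,0.4],[0.6,0.1,13.1,0,0,0,-1],[0.6,0.1,13.1,0,0,0,-1],[0.6,0.1,13.1,0,0,0,-1],[0.6,0.1,13.1,0,0,0,-1],[0.6,0.1,13.1,0,0,0,-1]]' 40
```

```text
clock: 12.97
position: [621.3, -58.7, 17.2]
ee_rot: [3.139, 0.001, 1.571]
contact_force: [-1.8, 0.6, 5.6]
finger_gap: 0.756
grip_force: 42.8
```

```bash
python3 -m crank '[[0,0,-0.3,0,0,0,-1],[0,0,-1,0,0,0,-1],[0,0,-3,0,0,0,-1],[0,0,-6,0,0,0,-1],[0,0,-9,0,0,0,-1],[0,0,-11.5,0,0,0,-1],[0,0,-12,0,0,0,-1],[-2,0,-12,0,0,0,-1],[-5,-0.2,-12,0,0,0,-1],[-8,-0.5,-12,0,0,0,-1],[-11,-0.7,-12,0,0,0,-1],[-14,-1,-12,0,0,0,-1],[-17,-1.2,-12,0,0,0,-1],[-19.5,-1.3,-12,0,0,0,-1],[-20.7,-1.3,-12,0,0,0,-1],[-21.1,-1.3,-12,0,0,0,-1],[-21.1,-1.3,-12,0,0,0,-1],[-21.1,-1.3,-12,0,0,0,-1]]'
python3 - <<'E'
from h import *
save("side","filtov",(190,40,320,170),4.5); r.capture("top"); r.capture("top")
o=r.get_obs();print(o["position"].round(1),o["contact_force"].round(1))
print(fit("filter",(607,-269),z=120,near=15,cams=("side",)),fit("cup",(607,-269),z=8,near=12,cams=("side",)))
E
```

```text
clock: 14.47
position: [607.2, -268.2, 134.7]
ee_rot: [-3.141, -0.001, 1.571]
contact_force: [0.2, -0.2, -1.7]
finger_gap: 0.754
grip_force: 44.6
[ 607.5 -267.8  135.2] [-0.6 -0.4 -1.2]
{'side': (array([ 606.2, -263.9]), 0.79, 0.89)} {'side': (array([ 604.3, -265.8]), 0.91, 0.93)}
```

View pics/filtov.png

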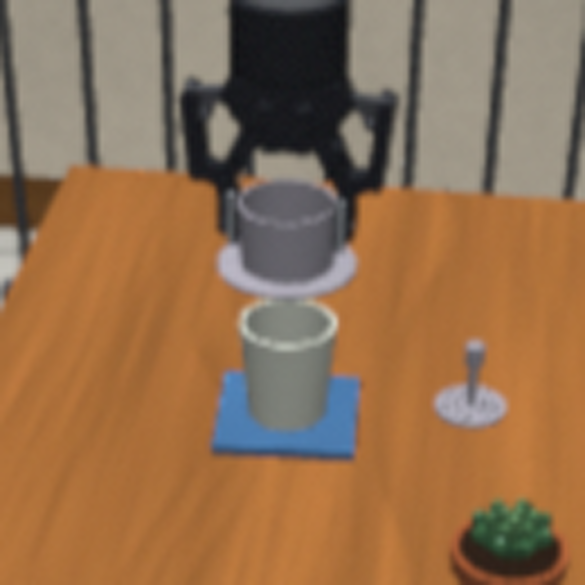

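The held filter is level and lines up with the cup: flange centre at crop x=288, cup rim centre at x=289. I'll lower it.

```bash
python3 -m crank '[[0,0,1,0,0,0,-1],[0,0,2,0,0,0,-1],[0,0,3,0,0,0,-1],[0,0,3.5,0,0,0,-1],[0,0,3.8,0,0,0,-1],[0,0,4,0,0,0,-1],[0,0,4.15,0,0,0,-1],[0,0,4.25,0,0,0,-1],[0,0,4.35,0,0,0,-1],[0,0,4.45,0,0,0,-1],[0,0,4.45,0,0,0,-1],[0,0,4.45,0,0,0,-1]]'
python3 -c "
from h import *
for i in range(3): r.capture('top');o=r.get_obs();print(o['position'].round(1),o['contact_force'].round(1))"
```

```text
clock: 15.72
position: [607.6, -269.8, 91.5]
ee_rot: [3.14, 0.001, 1.571]
contact_force: [0.2, -1.2, 0.8]
finger_gap: 0.753
grip_force: 44.8
[ 607.6 -269.8   91.5] [-0.6 -0.2  0.8]
[ 607.7 -269.8   91.5] [-1.  -0.8  1.7]
[ 607.6 -269.8   91.5] [-0.6  0.1  2.4]
```

```bash
python3 -m crank '[[0,0,0.05,0,0,0,-1],[0,0,0.1,0,0,0,-1],[0,0,0.1,0,0,0,-1],[0,0,0.1,0,0,0,-1]]'
python3 -c "
from h import *
save('side','filton',(190,40,320,170),4.5)"
```

```text
clock: 16.2
position: [607.7, -269.9, 91.4]
ee_rot: [3.14, 0.001, 1.571]
contact_force: [-2.5, 1.5, 8.0]
finger_gap: 0.75
grip_force: 45.3
```

View pics/filton.png

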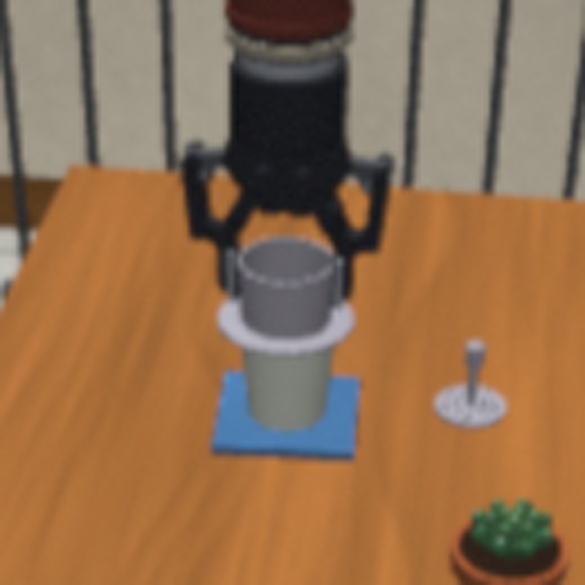

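The filter sits on the cup with its flange level at crop y=322, and the contact force is 8 N. I'll release it and go above the press.

```bash
python3 -m crank '[[0,0,0,0,0,0,0.6],[0,0,0,0,0,0,0.75],[0,0,0,0,0,0,0.9],[0,0,0,0,0,0,1],[0,0,0,0,0,0,1],[0,0,0,0,0,0,1],[0,0,0,0,0,0,1],[0,0,-1,0,0,0,1],[0,0,-3,0,0,0,1],[0,0,-6,0,0,0,1],[0,0,-9,0,0,0,1],[0,0,-9,0,0,0,1],[-1,-3,-9,0,0,0,0.5],[-2,-6,-9,0,0,0,0],[-3,-9,-9,0,0,0,-0.1],[-3.3,-12,-8,0,0,0,-0.1],[-3.3,-13,-6,0,0,0,-0.1],[-3.3,-13,-3,0,0,0,-0.1],[-3.3,-13,0,0,0,0,-0.1],[-3.3,-13,0,0,0,0,-0.1]]'
python3 - <<'E'
from h import *
save("side","press",(230,60,340,170),5); r.capture("top"); r.capture("top")
print(r.get_obs()["position"].round(1), r.get_obs()["finger_gap"])
print("filter",fit("filter",(607,-269),z=74,near=15)); print("press",fit("press",(477,-302),near=15))
for c in("top","side"):
    for n in("filter","press","cup"): print(c,n,[(round(d["conf"],2),world(c,d["centre"]).round(1)) for d in r.place_of(c,n)[:2]])
E
```

```text
clock: 17.92
position: [473.6, -299.9, 84.6]
ee_rot: [-3.135, -0.006, 1.57]
contact_force: [-0.8, 1.6, -1.8]
finger_gap: 0.449
grip_force: 0.0
[ 477.9 -303.    91.3] 0.45021665017471024
filter {'top': (array([ 611.5, -271.1]), 0.75, 0.95), 'side': (array([ 606.8, -270. ]), 0.86, 0.95)}
press {'top': (array([ 479.1, -302.6]), 0.5, 0.87), 'side': (array([ 473.1, -283.9]), 0.56, 0.41)}
top filter [(0.92, array([ 606.1, -272.9,   75.6]))]
top press [(0.75, array([ 474.2, -302.7,   -1.7]))]
top cup [(0.9, array([ 7.051e+02,  2.384e+02, -5.000e-01])), (0.52, array([563.4, 317.7,   4.4]))]
side filter [(0.96, array([ 608.6, -273.1,   72.3])), (0.48, array([517.8, 432.7,   2.9]))]
side press [(0.57, array([ 474. , -306.6,   -2.5]))]
side cup [(0.81, array([ 605.9, -271.7,    7.6])), (0.8, array([ 7.003e+02,  2.346e+02, -1.000e-01]))]
```

View pics/press.png

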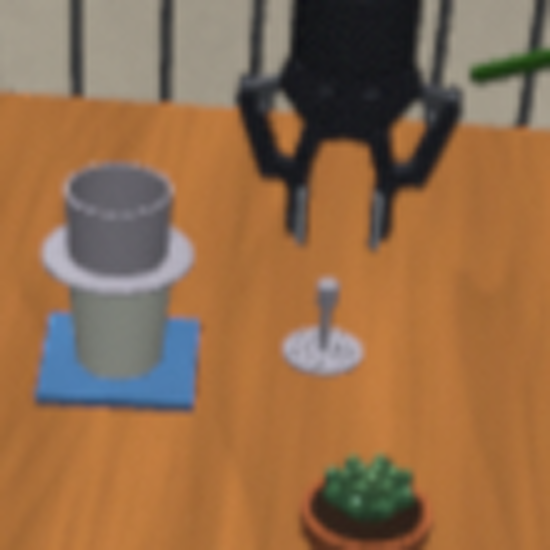

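The crop shows the press upright at (323,350) with its knob at (328,285). It was taken while the arm was still moving, with the fingers straddling the knob. The arm has since settled at (478,-303), right over the press, so I'll descend and grip the knob.

```bash
python3 -m crank '[[0.1,-0.1,1.5,0,0,0,-0.3],[0.1,-0.1,3,0,0,0,-0.3],[0.1,-0.1,4.2,0,0,0,-0.3],[0.1,-0.1,5,0,0,0,-0.3],[0.1,-0.1,5.5,0,0,0,-0.3],[0.1,-0.1,5.5,0,0,0,-0.3],[0.1,-0.1,5.5,0,0,0,-0.45],[0.1,-0.1,5.5,0,0,0,-0.55],[0.1,-0.1,5.5,0,0,0,-0.65],[0.1,-0.1,5.5,0,0,0,-1],[0.1,-0.1,5.5,0,0,0,-1],[0.1,-0.1,5.5,0,0,0,-1],[0.1,-0.1,5.5,0,0,0,-1],[0.1,-0.1,5.5,0,0,0,-1]]' 40
python3 -c "
from h import *
save('side','pressg',(250,80,330,160),6)
for i in range(2): r.capture('top');o=r.get_obs();print(o['position'].round(1),o['contact_force'].round(1),o['finger_gap'])"
```

```text
clock: 19.73
position: [476.6, -301.9, 35.5]
ee_rot: [3.141, 0.001, 1.571]
contact_force: [-1.1, -1.1, 5.8]
finger_gap: 0.14
grip_force: 39.4
[ 476.6 -301.9   35.5] [-1.1  0.9  6.4] 0.1416619108482901
[ 476.6 -301.9   35.5] [-2.6  0.2  5.1] 0.13790964060069769
```

View pics/pressg.png

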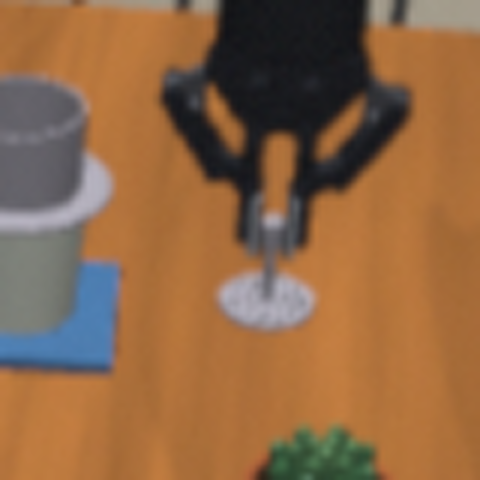

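```bash
python3 -m crank '[[0,0,-0.3,0,0,0,-1],[0,0,-1,0,0,0,-1],[0,0,-3,0,0,0,-1],[0,0,-6,0,0,0,-1],[0,0,-9,0,0,0,-1],[0,0,-12,0,0,0,-1],[0,0,-14,0,0,0,-1],[0,0,-14.5,0,0,0,-1],[0,0,-14.5,0,0,0,-1],[0.5,2,-14.5,0,0,0,-1],[1.2,5,-14.5,0,0,0,-1],[2,8,-14.5,0,0,0,-1],[2.6,11,-14.5,0,0,0,-1],[3,12.5,-14.5,0,0,0,-1],[3.15,13.15,-14.5,0,0,0,-1],[3.15,13.15,-14.5,0,0,0,-1],[3.15,13.15,-14.5,0,0,0,-1],[3.15,13.15,-14.5,0,0,0,-1]]'
python3 - <<'E'
from h import *
r.capture("top"); save("side","pressov",(205,40,305,160),5); 
o=r.get_obs();print(o["position"].round(1),o["contact_force"].round(1),o["finger_gap"])
print("disc predicted",pix("side",(607.6,-270,145)),"rim",pix("side",(607.6,-270,126.5)))
print(fit("press",(607,-270),z=145,near=15,cams=("side",)),[(round(d["conf"],2),world("side",d["centre"]).round(1)) for d in r.place_of("side","press")[:2]])
E
```

```text
clock: 21.38
position: [606.3, -270.2, 178.7]
ee_rot: [-3.14, -0.001, 1.57]
contact_force: [-0.6, -0.1, -1.0]
finger_gap: 0.141
grip_force: 39.2
[ 606.6 -270.5  179.6] [-0.6 -0.6 -0.4] 0.1366853345996755
disc predicted [253.26887663  91.83238792] rim [253.19879863  97.42043156]
{} [(0.63, array([ 605.9, -274.1,  142.3]))]
```

View pics/pressov.png

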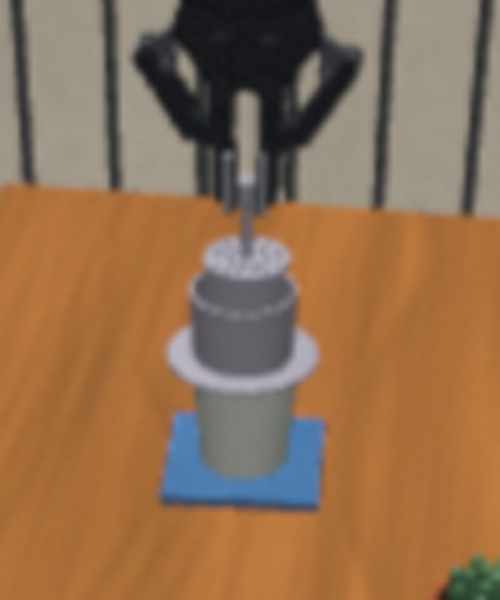

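The press hangs upright over the chamber: disc centre at crop (247,257), rim centre at (245,291). I'll shift 1 mm and lower it.

```bash
python3 -m crank '[[0,0.1,0.6,0,0,0,-1],[0,0.1,1.2,0,0,0,-1],[0,0.1,1.7,0,0,0,-1],[0,0.1,2.1,0,0,0,-1],[0,0.1,2.5,0,0,0,-1],[0,0.1,3,0,0,0,-1],[0,0.1,3.5,0,0,0,-1],[0,0.1,4,0,0,0,-1],[0,0.1,4.5,0,0,0,-1],[0,0.1,5,0,0,0,-1],[0,0.1,5.4,0,0,0,-1],[0,0.1,5.6,0,0,0,-1],[0,0.1,5.7,0,0,0,-1],[0,0.1,5.8,0,0,0,-1],[0,0.1,5.8,0,0,0,-1],[0,0.1,5.8,0,0,0,-1]]'
python3 -c "
from h import *
for i in range(3): r.capture('top');o=r.get_obs();print(o['position'].round(1),o['contact_force'].round(1),o['torque'].round(2))"
```

```text
clock: 22.92
position: [608.9, -270.1, 122.1]
ee_rot: [3.141, 0.0, 1.571]
contact_force: [0.5, 0.3, -0.2]
finger_gap: 0.141
grip_force: 39.2
[ 608.9 -270.1  122.2] [-0.5 -0.2 -0.3] [ 0.03 -0.   -0.01]
[ 608.9 -270.1  122.1] [-0.4 -0.2 -0.1] [-0.01 -0.01  0.05]
[ 608.9 -270.1  122.1] [-0.7  0.7 -0.7] [0.04 0.06 0.  ]
```

```bash
python3 -m crank '[[0,0,0.05,0,0,0,-1],[0,0,0.1,0,0,0,-1],[0,0,0.15,0,0,0,-1],[0,0,0.2,0,0,0,-1],[0,0,0.2,0,0,0,-1],[0,0,0.2,0,0,0,-1]]'
python3 -c "
from h import *
for i in range(2): r.capture('top');o=r.get_obs();print(o['position'].round(1),o['contact_force'].round(1))"
```

```text
clock: 23.57
position: [609.2, -270.3, 120.9]
ee_rot: [3.14, 0.001, 1.571]
contact_force: [-1.8, 0.3, 5.9]
finger_gap: 0.139
grip_force: 39.7
[ 609.2 -270.3  120.9] [-1.4  0.9  5.2]
[ 609.2 -270.3  120.9] [-1.3  0.3  5.3]
```

Contact came at the expected depth with about 5 N. I'll open the fingers slightly and withdraw.

```bash
python3 -m crank '[[0,0,0,0,0,0,-0.66],[0,0,0,0,0,0,-0.6],[0,0,0,0,0,0,-0.55],[0,0,0,0,0,0,-0.5],[0,0,0,0,0,0,-0.5],[0,0,0,0,0,0,-0.5],[0,0,-0.3,0,0,0,-0.5],[0,0,-1,0,0,0,-0.5],[0,0,-2,0,0,0,-0.5],[0,0,-4,0,0,0,-0.5],[0,0,-7,0,0,0,-0.3],[0,0,-9,0,0,0,-0.1],[3.5,-1,-9,0,0,0,-0.1],[7,-2,-9,0,0,0,-0.1],[10.5,-3,-9,0,0,0,-0.1],[14,-4,-9,0,0,0,-0.1],[17.5,-5,-9,0,0,0,-0.1],[21,-6,-9,0,0,0,-0.1],[24.5,-8,-9,0,0,0,-0.1],[28,-10,-9,0,0,0,-0.1]]'
python3 - <<'E'
from h import *
save("side","presson",(205,60,305,160),5); r.capture("top")
print(r.get_obs()["position"].round(1))
print("lid",fit("lid",(461,123),near=12)); print("filter",fit("filter",(608,-270),z=74,near=12))
for c in("top","side"): print(c,[(n,round(d["conf"],2),world(c,d["centre"]).round(1)) for n in ("filter","press","cup","lid") for d in r.place_of(c,n)[:1]])
E
```

```text
clock: 25.33
position: [508.4, 11.4, 211.3]
ee_rot: [3.139, 0.0, 1.571]
contact_force: [0.7, 1.4, 0.3]
finger_gap: 0.453
grip_force: 0.0
[506.6  14.4 210.9]
lid {'top': (array([464.2, 131.1]), 0.83, 0.76), 'side': (array([460.5, 122.5]), 0.71, 0.97)}
filter {'top': (array([ 610.5, -269.7]), 0.77, 0.98), 'side': (array([ 613.2, -258.6]), 0.95, 0.65)}
top [('filter', 0.93, array([ 607. , -274.3,   72.1])), ('press', 0.62, array([ 610.8, -270.5,   85.9])), ('cup', 0.76, array([ 7.051e+02,  2.395e+02, -5.000e-01])), ('lid', 0.78, array([460.2, 121.8,   5.8]))]
side [('filter', 0.56, array([ 605.2, -274.1,   70.6])), ('press', 0.57, array([ 608.3, -276.1,   81.1])), ('cup', 0.69, array([699. , 234. ,  -2.3])), ('lid', 0.56, array([463.3, 125.5,  -2.9]))]
```

View pics/presson.png

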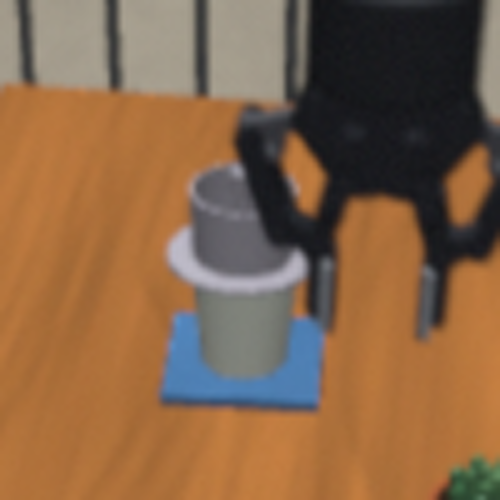

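```bash
python3 -m crank '[[3,-1.5,0,0,0,0,-0.1],[6,-3,0,0,0,0,-0.1],[9,-4.5,0,0,0,0,-0.1],[10.8,-4.5,1,0,0,0,-0.1],[10.8,-4.5,4,0,0,0,-0.1],[10.8,-4.5,7,0,0,0,-0.1],[10.8,-4.5,10,0,0,0,-0.1],[10.8,-4.5,12,0,0,0,-0.1],[10.8,-4.5,12,0,0,0,-0.1],[10.8,-4.5,12,0,0,0,-0.1]]'
python3 - <<'E'
from h import *
a=r.capture("side")[70:150,215:295]; b=r.capture("top")[155:215,355:415]; c=r.capture("side")[155:255,240:340]
t=[cv2.resize(i[:,:,::-1],(390,390),interpolation=cv2.INTER_CUBIC) for i in(a,c)]
cv2.imwrite("pics/combo.png",np.hstack(t))
cv2.imwrite("pics/topstack.png",cv2.resize(b[:,:,::-1],None,fx=8,fy=8,interpolation=cv2.INTER_CUBIC))
print(r.get_obs()["position"].round(1)); print(fit("filter",(608,-270),z=74,near=12),[(c,round(d["conf"],2),world(c,d["centre"]).round(1)) for c in("top","side") for d in r.place_of(c,"press")[:1]])
E
```

```text
clock: 26.87
position: [462.8, 117.9, 89.0]
ee_rot: [-3.139, 0.0, 1.571]
contact_force: [0.1, -0.3, 0.3]
finger_gap: 0.447
grip_force: 0.0
[465.5 118.1  91.8]
{'top': (array([ 612.9, -275.4]), 0.61, 0.24), 'side': (array([ 606.4, -270.7]), 0.97, 0.91)} [('top', 0.6, array([510.2, 379.1,   5.2])), ('side', 0.57, array([ 609.2, -272.9,   83.1]))]
```

View pics/combo.png

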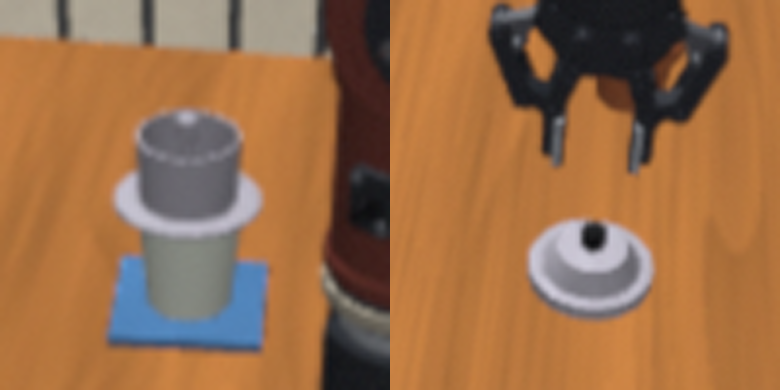

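The left panel shows the press upright in the chamber, with its knob at (187,118) near the rim centre (189,135). The right panel shows the lid's knob at (592,236) below the fingers. I'll descend to the lid's knob.

```bash
python3 -m crank '[[0.4,-0.3,1.5,0,0,0,-0.3],[0.45,-0.3,3,0,0,0,-0.3],[0.45,-0.3,4.5,0,0,0,-0.3],[0.45,-0.3,5.5,0,0,0,-0.3],[0.45,-0.3,6.1,0,0,0,-0.3],[0.45,-0.3,6.2,0,0,0,-0.3],[0.45,-0.3,6.2,0,0,0,-0.3],[0.45,-0.3,6.2,0,0,0,-0.3]]'
python3 - <<'E'
from h import *
print(ray("side",291.8,215.5,36).round(1))
r.capture("side");r.capture("side");o=r.get_obs();print(o["position"].round(1),o["contact_force"].round(1),fit("lid",(462,123),near=12,cams=("side",)))
E
```

```text
clock: 27.88
position: [461.5, 122.6, 28.5]
ee_rot: [3.14, -0.0, 1.571]
contact_force: [0.7, -0.9, 0.2]
finger_gap: 0.351
grip_force: 0.0
[461.  125.8  36. ]
[461.6 122.6  28.7] [ 0.4  0.5 -0.5] {'side': (array([460. , 124.3]), 0.63, 0.97)}
```

```bash
python3 -m crank '[[0.1,0,0.15,0,0,0,-0.3],[0.1,0,0.15,0,0,0,-0.45],[0.1,0,0.15,0,0,0,-0.52],[0.1,0,0.15,0,0,0,-0.6],[0.1,0,0.15,0,0,0,-0.7],[0.1,0,0.15,0,0,0,-1],[0.1,0,0.15,0,0,0,-1],[0.1,0,0.15,0,0,0,-1],[0.1,0,0.15,0,0,0,-1],[0.1,0,0.15,0,0,0,-1]]' 40
python3 -c "
from h import *
for i in range(2): r.capture('side');o=r.get_obs();print(o['position'].round(1),o['contact_force'].round(1),o['finger_gap'])
print(fit('lid',(462,123),near=12,cams=('side',)))"
```

```text
clock: 28.87
position: [460.8, 123.6, 26.5]
ee_rot: [3.142, -0.0, 1.571]
contact_force: [-1.8, -0.2, 4.4]
finger_gap: 0.163
grip_force: 39.2
[460.8 123.5  26.5] [-2.3 -0.1  5.4] 0.165895723067628
[460.8 123.6  26.5] [-0.6 -1.2  5.2] 0.16525306066451442
{'side': (array([460.6, 124.7]), 0.82, 0.88)}
```

```bash
python3 -m crank '[[0,0,-0.3,0,0,0,-1],[0,0,-1,0,0,0,-1],[0,0,-3,0,0,0,-1],[0,0,-6,0,0,0,-1],[0,0,-9,0,0,0,-1],[0,0,-12,0,0,0,-1],[0,0,-15,0,0,0,-1],[0,0,-17,0,0,0,-1],[-3,1,-17,0,0,0,-1],[-6,2,-17,0,0,0,-1],[-9,3,-17,0,0,0,-1],[-12,4.2,-17,0,0,0,-1],[-15,5.4,-17,0,0,0,-1],[-18,6.6,-17,0,0,0,-1],[-21,7.8,-17,0,0,0,-1],[-24,9,-17,0,0,0,-1],[-27,10.2,-17,0,0,0,-1],[-30,11.3,-17,0,0,0,-1],[-30,11.3,-17,0,0,0,-1],[-30,11.3,-17,0,0,0,-1]]'
python3 -c "
from h import *
for i in range(3): r.capture('side')
o=r.get_obs();print(o['position'].round(1),o['contact_force'].round(1),o['finger_gap'])"
```

```text
clock: 30.68
position: [573.6, -178.0, 196.0]
ee_rot: [-3.141, -0.0, 1.568]
contact_force: [0.2, 1.5, -0.8]
finger_gap: 0.16
grip_force: 39.2
[ 573.3 -175.5  196.2] [-0.1  0.1 -0.2] 0.1644722041510339
```

```bash
python3 -m crank '[[-3,1.1,0,0,0,0,-1],[-6,2.2,0,0,0,0,-1],[-8.5,3.1,0,0,0,0,-1],[-9.4,3.35,0,0,0,0,-1],[-9.4,3.35,0,0,0,0,-1],[-9.4,3.35,0,0,0,0,-1],[-9.4,3.35,0,0,0,0,-1]]'
python3 - <<'E'
from h import *
save("side","lidov",(205,40,305,160),5); r.capture("side")
o=r.get_obs();print(o['position'].round(1),o['contact_force'].round(1))
print(fit("lid",(607,-270),z=170,near=15,cams=("side",)),fit("filter",(607,-270),z=74,near=15,cams=("side",)))
print([(round(d["conf"],2),world("side",d["centre"]).round(1)) for d in r.place_of("side","lid")[:2]])
E
```

```text
clock: 31.42
position: [606.9, -268.6, 196.2]
ee_rot: [-3.141, -0.001, 1.572]
contact_force: [-0.0, -0.9, -1.2]
finger_gap: 0.163
grip_force: 39.2
[ 607.1 -268.8  196.4] [ 0.7  0.  -0.3]
{'side': (array([ 605.5, -263. ]), 0.89, 0.88)} {'side': (array([ 606.4, -271.1]), 0.93, 0.89)}
[(0.67, array([ 607.9, -269. ,  171.4]))]
```

View pics/lidov.png

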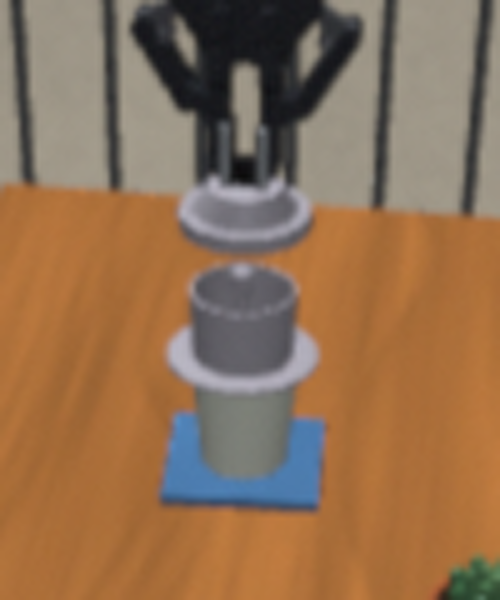

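The lid is held level over the filter: lid centre at crop x≈246, rim centre x≈245. I'll shift 1.5 mm in y and lower it slowly.

```bash
python3 -m crank '[[-0.15,0.05,1,0,0,0,-1],[-0.15,0.05,2,0,0,0,-1],[-0.15,0.05,3,0,0,0,-1],[-0.15,0.05,3.6,0,0,0,-1],[-0.15,0.05,4,0,0,0,-1],[-0.15,0.05,4.2,0,0,0,-1],[-0.15,0.05,4.35,0,0,0,-1],[-0.15,0.05,4.5,0,0,0,-1],[-0.15,0.05,4.6,0,0,0,-1],[-0.15,0.05,4.7,0,0,0,-1],[-0.15,0.05,4.7,0,0,0,-1],[-0.15,0.05,4.7,0,0,0,-1]]'
python3 -c "
from h import *
for i in range(2): r.capture('side');o=r.get_obs();print(o['position'].round(1),o['contact_force'].round(1),o['torque'].round(2))"
```

```text
clock: 32.67
position: [607.8, -272.1, 149.6]
ee_rot: [3.141, 0.0, 1.571]
contact_force: [0.4, 0.5, -0.8]
finger_gap: 0.163
grip_force: 39.2
[ 607.8 -272.1  149.6] [0.5 0.4 0.2] [ 0.01  0.04 -0.02]
[ 607.8 -272.1  149.5] [ 0.2  0.8 -0.5] [ 0.   -0.02  0.  ]
```

```bash
python3 -m crank '[[0.1,0,0.1,0,0,0,-1],[0.1,0,0.2,0,0,0,-1],[0.1,0,0.3,0,0,0,-1],[0.1,0,0.35,0,0,0,-1],[0.1,0,0.4,0,0,0,-1],[0.1,0,0.4,0,0,0,-1],[0.1,0,0.4,0,0,0,-1]]'
python3 -c "
from h import *
for i in range(2): r.capture('side');o=r.get_obs();print(o['position'].round(1),o['contact_force'].round(1),o['torque'].round(2))"
```

```text
clock: 33.35
position: [607.8, -271.0, 145.4]
ee_rot: [3.141, 0.0, 1.571]
contact_force: [-1.0, 0.4, -0.6]
finger_gap: 0.166
grip_force: 39.3
[ 607.8 -271.1  145.4] [-0.8  0.8  1. ] [0.01 0.04 0.  ]
[ 607.8 -271.   145.4] [-0.5  0.1  0.8] [ 0.03  0.05 -0.02]
```

```bash
python3 -m crank '[[0,0,0.05,0,0,0,-1],[0,0,0.1,0,0,0,-1],[0,0,0.1,0,0,0,-1],[0,0,0.1,0,0,0,-1]]'
python3 -c "
from h import *
for i in range(2): r.capture('side');o=r.get_obs();print(o['position'].round(1),o['contact_force'].round(1),o['torque'].round(2))"
```

```text
clock: 33.78
position: [608.1, -271.3, 145.4]
ee_rot: [3.14, 0.001, 1.571]
contact_force: [-2.4, 0.7, 6.0]
finger_gap: 0.165
grip_force: 39.8
[ 608.1 -271.3  145.4] [-1.8  1.6  5.7] [0.1  0.23 0.04]
[ 608.1 -271.3  145.4] [-1.4  1.7  5.6] [0.14 0.23 0.05]
```

The lid is seated with about 6 N, at the expected height. I'll release it and retreat.

```bash
python3 -m crank '[[0,0,0,0,0,0,-0.6],[0,0,0,0,0,0,-0.55],[0,0,0,0,0,0,-0.45],[0,0,0,0,0,0,-0.3],[0,0,0,0,0,0,-0.3],[0,0,-0.3,0,0,0,-0.3],[0,0,-1,0,0,0,-0.3],[0,0,-2.5,0,0,0,-0.3],[0,0,-5,0,0,0,-0.3],[0,0,-8,0,0,0,-0.3],[0,0,-10,0,0,0,-0.3],[3,-2,-10,0,0,0,0],[6,-5,-10,0,0,0,0],[9,-8,-10,0,0,0,0],[12,-11,-10,0,0,0,0],[15,-14,-10,0,0,0,0],[18,-17,-10,0,0,0,0],[21,-17,-10,0,0,0,0],[24,-17,-10,0,0,0,0],[24,-17,-10,0,0,0,0]]'
python3 - <<'E'
from h import *
a=r.capture("side")[55:155,205:305]; b=r.capture("top")[150:220,345:415]
cv2.imwrite("pics/final.png",np.hstack([cv2.resize(i[:,:,::-1],(390,390),interpolation=cv2.INTER_CUBIC) for i in(a,b)]))
for c in("top","side"): print(c,[(n,round(d["conf"],2),world(c,d["centre"]).round(1)) for n in ("lid","filter","cup","plant") for d in r.place_of(c,n)[:2]])
print("lid",fit("lid",(608,-270),z=118.5,near=12)); print(r.get_obs()["position"].round(1),r.get_obs()["contact_force"].round(1))
E
```

```text
clock: 35.55
position: [437.1, -26.9, 245.2]
ee_rot: [3.14, -0.002, 1.574]
contact_force: [0.5, 0.1, -0.3]
finger_gap: 0.503
grip_force: 0.0
top [('lid', 0.73, array([ 602.2, -275.5,  117.4])), ('filter', 0.67, array([ 605.1, -271. ,   74.1])), ('cup', 0.65, array([704.4, 237.8,  -1.2])), ('plant', 0.26, array([561.2, 319.5,   5.5]))]
side [('lid', 0.89, array([ 607.1, -272.8,  123.2])), ('filter', 0.64, array([446.4, -57.8,  -2.4])), ('filter', 0.56, array([ 608.5, -271.9,   74.1])), ('cup', 0.97, array([698.9, 235.1,   0.7])), ('cup', 0.6, array([ 603.1, -272.6,    6.8])), ('plant', 0.92, array([442.8, -55.9,  -5. ]))]
lid {'top': (array([ 610.1, -270.6]), 0.63, 0.97), 'side': (array([ 604.9, -268.2]), 0.94, 0.85)}
[437.7 -31.4 244.1] [-0.1  0.5  0.1]
```

View pics/final.png

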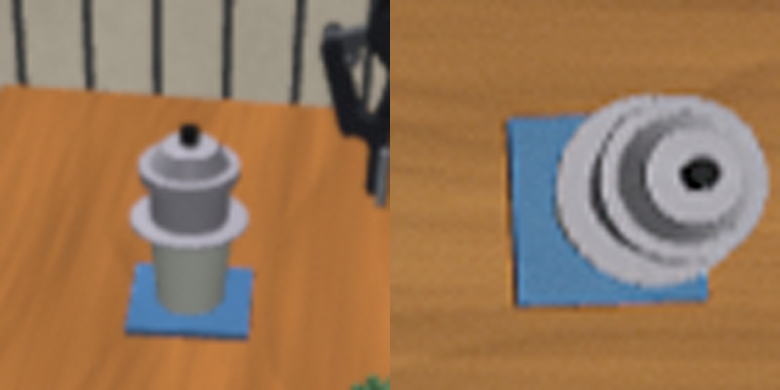

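The left panel shows the stack upright, lid level at (189,165), on the coaster. The right panel (top view) shows the flange and lid concentric apart from parallax. The robot is clear of everything, so I'll hand the job in.

```bash
python3 -c "
from station import r
print(r.sign_off())"
```

```text
the job is handed in; nothing more can be done
None
```

The coffee maker is back together on the coaster in the order asked (cup, filter, press, lid), and I handed the job in at about 36 s; the last pictures show it upright and the lid level, and the plant and shoe things were never touched.

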